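Bake out a batch of round LED boards on the preheater

TASK

Wake the preheater station with the green key while its plate is still empty, then stack all the round green LED boards flat and centred on the plate and put the steel weight centred on top of them. Once the stack is complete, tilt the fume hood forward to 30 degrees by its green mark, and only then key in the bake, one key at a time: yellow, blue, yellow again, then green to start. Never press the red cancel key, leave the bottle, spool and tape alone, and leave the boards, the weight and the hood as set.

Things in the scene. Friction and masses are not known exactly. Their poses are not given: they have to be found in the camera images.
- preheater: low blue board preheater, fixed, 130 x 130 mm, 40 mm high, with a flat aluminium top plate; origin at the centre of its underside, z up, sides along x and y
- plate_center (a point): centre of the plate's flat top surface (40 mm above the bench), in the middle of a thin black printed ring of 68 mm outside diameter; nothing stands up from the plate
- weight: plain steel flattening weight with a dark band round its side: a flat disc of 52 mm diameter, 16 mm thick, about 240 g; origin at the centre of the disc, z along its axis; both faces alike; starts lying flat on the bench
- console: blue key console, fixed, 200 mm along its x, 100 mm along its y, 40 mm high; origin at the centre of its underside; four coloured round keys in a row along its x, 46 mm apart, in an order that changes from start to start
- extractor: blue fume extractor, fixed: base 176 mm along its x, 110 mm along its y, cheeks 105 mm high, carrying a hinged hood; origin at the centre of its underside; its front faces along its -y, towards the preheater
- hood (a joint): tilt of the extractor hood (slab 146 mm wide, 40 mm thick, 10 to 145 mm out from the hinge), rad: 0 upright, positive leaning forward to the preheater, negative back; range -0.45 to 0.9; a friction hinge, stays where it is put (3 to 4 N at the bar moves it). White dials on the cheeks: green mark at 30 degrees (0.524 rad), black mark at upright, red pointer turns with the hood
- hood_bar (a point): centre of the yellow round grip bar on the hood's top edge: 12 mm diameter, 68 mm clear length along the hood's x, its centre 190 mm from the hinge and 45 mm clear of the hood's top edge, held at its ends by two steel brackets; can be pinched from above across the bar and turns between the fingers
- hood_hinge (a point): hinge axis of the hood, at mid width, 85 mm above the bench; the axis runs along the extractor's x; a positive tilt carries the bar towards the extractor's -y
- board_0: double-sided round LED board: a flat green disc with yellow centre and brass pads, 56 mm diameter, 8 mm thick, about 45 g; origin at the centre of the disc, z along its axis; both faces alike; starts lying flat on the bench; may be absent (3 or 4 of the four boards are there)
- board_1: double-sided round LED board: a flat green disc with yellow centre and brass pads, 56 mm diameter, 8 mm thick, about 45 g; origin at the centre of the disc, z along its axis; both faces alike; starts lying flat on the bench; may be absent (3 or 4 of the four boards are there)
- board_2: double-sided round LED board: a flat green disc with yellow centre and brass pads, 56 mm diameter, 8 mm thick, about 45 g; origin at the centre of the disc, z along its axis; both faces alike; starts lying flat on the bench; may be absent (3 or 4 of the four boards are there)
- board_3: double-sided round LED board: a flat green disc with yellow centre and brass pads, 56 mm diameter, 8 mm thick, about 45 g; origin at the centre of the disc, z along its axis; both faces alike; starts lying flat on the bench; may be absent (3 or 4 of the four boards are there)
- key_green (a joint): travel of the green spring key (wakes the station, and later starts the bake), m: 0 up, 0.006 fully down; starts up and springs back; counts as pressed beyond 0.004; about 1.5 N at first, 5 N fully down
- key_green_top (a point): centre of the top face of the green key: 24 mm diameter, 10 mm proud of its 40 mm round black housing; top 62 mm above the bench when up; moves down with the key
- key_yellow (a joint): travel of the yellow spring key (first and third key of the programme), m: 0 up, 0.006 fully down; starts up and springs back; counts as pressed beyond 0.004; about 1.5 N at first, 5 N fully down
- key_yellow_top (a point): centre of the top face of the yellow key: 24 mm diameter, 10 mm proud of its 40 mm round black housing; top 62 mm above the bench when up; moves down with the key
- key_blue (a joint): travel of the blue spring key (second key of the programme), m: 0 up, 0.006 fully down; starts up and springs back; counts as pressed beyond 0.004; about 1.5 N at first, 5 N fully down
- key_blue_top (a point): centre of the top face of the blue key: 24 mm diameter, 10 mm proud of its 40 mm round black housing; top 62 mm above the bench when up; moves down with the key
- key_red (a joint): travel of the red spring key (cancel key, must not be pressed), m: 0 up, 0.006 fully down; starts up and springs back; counts as pressed beyond 0.004; about 1.5 N at first, 5 N fully down
- key_red_top (a point): centre of the top face of the red key: 24 mm diameter, 10 mm proud of its 40 mm round black housing; top 62 mm above the bench when up; moves down with the key
- flux_bottle: bystander: small amber bottle, 40 mm diameter, 75 mm high, origin at its underside; leave it alone
- solder_spool: bystander: dark solder spool, 60 mm diameter, 40 mm high, origin at its underside; leave it alone
- tape_roll: bystander: roll of brown tape lying flat, 90 mm diameter, 24 mm high, origin at its underside; leave it alone
Things that resemble listed ones, but are neither listed nor needed, are in the scene too. What is shaped like the board_3 but black or pink is not meant.

How it is judged:
By the outcome, as a careful person would: the job done as asked, in the order asked, and still so for the second after the job is handed in, with the robot touching nothing.
Of board_0, board_1, board_2, board_3 only 3 to 4 are there at a start; the rules pass over those that are not, and their reading is None.
At some moment in a run one of board_0, board_1, board_2, board_3 may be knocked a few centimetres aside while the robot is not near it.
Once in a run the grip may slacken for a moment while it holds something.
It also fails if it takes over 210 s, if anything falls off the work surface, if the arm or the gripper's body presses on something with over 40 N, if the wrist force passes 120 N, or if a joint passes its speed limit or range.

ROBOT

A 6-joint arm with a two-finger parallel gripper is mounted at the origin on the work surface. World frame = base frame: x ahead of the robot, y to its left, z up, the work surface at z = 0. Lengths are in m, angles in rad, forces in N, time in s.
With the tool pointing down it reaches from about 0.275 to 0.825 m from the base axis. Payload 4.9 kg.
Tool frame: the origin (TCP) lies midway between the tips of the shut fingers; the grasp point (between the pads) lies 19 mm behind it (grip_point_offset is the distance from the TCP to the grasp point, in m); z points along the fingers, x is the direction in which the jaws open and shut, and the axes are right-handed (so a half turn about z gives the same grasp; the last joint's range is limited). The gripper opens to 85 mm and grips with 20 to 120 N. Pads are 22 mm wide; open, the fingers measure 114 mm over their backs; the gripper's body (76 mm by 85 mm) begins 54 mm behind the grasp point. The pads swing forward as they close: fully open they stand 13 mm farther back than shut.
Start: joints at [1.027, 0.326, -0.193, 1.052, 0, 1.437], TCP at [0.219, 0.504, 0.231] pointing down, gripper open.
Joint ranges: [-2.65, 2.65], [-0.97, 1.79], [-1.3, 1.35], [-1.93, 2.1], [-1.47, 1.37], [-3.14, 3.14]. Speed limits (rad/s): [2.57, 2.57, 3.14, 3.14, 3.14, 3.14].

INTERFACE

Orientations are given as a rotation vector (axis times angle).
In Python, from cell import * gives the robot as it stands. Calls block until the motion is done:
- movep(position, orientation): joint-space move of the TCP to a pose.
- move_l(position, velocity=0.15, rot=None, until_force=None): straight line of the TCP; rot=None keeps the orientation; velocity is the mean speed in m/s. With until_force (N) it stops when the force on the tool has changed by that much, and returns True; else False.
- set_joints(angles): joint-space move.
- let_go() and grab(newtons=None): open the fingers fully, or close them until they stop; newtons is the grip in N (None keeps the last).
- sleep(seconds).
- ik(position, orientation): joint angles nearest the present ones, or None.
- get_state(): the state.
- grab_frame(name): name is "scene" or "top"; returns a dict with "img" (420x560x3 uint8, red, green, blue), "fx", "fy", "cx", "cy" (pixels), "k1" (the pictures are not rectified: a ray, as slopes to the right and down, at radius r is drawn at 1 + k1 r^2 times it, then the intrinsics apply), "cam_to_world" (4x4, takes a point from camera to world coordinates). Camera axes: x right, y down, z forward; pixel columns grow to the right and rows downward; lengths in m; the calibration is good to about 2 mm. A picture is of the moment at which its call begins. There is no depth.
A pose or a line that the arm cannot do raises MotionError and nothing moves.
- sign_off(): hands the job in, once; it reports no verdict.
Trained networks look in the newest picture that a camera, given by its name, has taken for a name from the list of things; names that differ only in an ending like _2 or _b are one class to them, and where a whole thing is asked for, a point or a joint stands for the part that bears it (a point fixed in the world has none). Each returns a list of dicts, best first, with "score" (0 to 1); they miss things now and then, are a little off and sometimes report something else, mostly with a low value. They report only what shows in the picture. A call takes as long as a camera call. They do not tell look-alikes from the thing itself.
- spot_in(camera, name): "centre" ([column, row] in pixels, amid what is visible of it).
- silhouettes(camera, name): "mask" (420x560 bool, what is visible of it) and "centre" ([column, row] in pixels, amid what is visible of it).
- tip_of(camera, name): "centre" ([column, row] in pixels: a listed point, or the origin of a listed thing).
The state is a dict: "clock": time; "q": joint angles; "joint_velocities": joint speeds; "tau": joint torques, N m; "position": TCP position; "eef_rot": TCP orientation; "contact_force": force on the tool from outside, world axes, zero at the start; "wrist_torque": the same for the moment, N m; "finger_gap": opening from 0.0 (shut) to 1.0 (fully open).
Only numpy, scipy, OpenCV 4.12 (cv2) and the standard library are available. Lean on these libraries where they do the work, as an engineer would, in place of code of your own. Each camera call takes 0.05 s, during which the arm holds its last target.

## Working session

There is one attempt and no reset: what is moved stays moved. The work goes in short steps, each a Python script; the robot and the scene stay as the last script left them, time stands still between calls to the robot, and variables do not carry over. Pictures are saved under pics/ and viewed, and the job is handed in when it is done.

```bash
ls; mkdir -p pics; cat > h.py <<'E'
from cell import *
import numpy as np, cv2
def snap(cam,fn=None,crop=None,scale=1):
    f=grab_frame(cam)
    if fn:
        im=f["img"][:,:,::-1]
        if crop: c0,r0,c1,r1=crop; im=im[r0:r1,c0:c1]
        if scale!=1: im=cv2.resize(im,None,fx=scale,fy=scale,interpolation=cv2.INTER_CUBIC)
        cv2.imwrite("pics/"+fn,im)
    return f
def ray(f,px):
    k1=f["k1"]; xd=np.array([(px[0]-f["cx"])/f["fx"],(px[1]-f["cy"])/f["fy"]])
    x=xd.copy()
    for _ in range(50): x=xd/(1+k1*(x@x))
    T=np.array(f["cam_to_world"]); d=T[:3,:3]@np.array([x[0],x[1],1.]); return T[:3,3],d
def at_z(f,px,z):
    o,d=ray(f,px); return o+d*(z-o[2])/d[2]
def proj(f,p):
    T=np.array(f["cam_to_world"]); c=T[:3,:3].T@(np.array(p)-T[:3,3]); x=c[:2]/c[2]
    x=x*(1+f["k1"]*(x@x)); return np.array([x[0]*f["fx"]+f["cx"],x[1]*f["fy"]+f["cy"]])
E
python3 - <<'E'
from h import *
np.set_printoptions(precision=3,suppress=True)
for c in("scene","top"):
    f=snap(c,c+"0.png"); print(c,f["fx"],f["k1"],np.array(f["cam_to_world"]))
s=get_state(); print(s)
for c in("scene","top"):
    f=grab_frame(c)
    for n,z in [("plate_center",.04),("weight",.008),("board_0",.004),("key_green_top",.062),("key_yellow_top",.062),("key_blue_top",.062),("key_red_top",.062),("hood_bar",.25),("hood_hinge",.085),("flux_bottle",0),("solder_spool",0),("tape_roll",0),("extractor",0),("console",0),("preheater",0)]:
        for r in tip_of(c,n): print(c,n,round(r["score"],2),np.round(r["centre"]),at_z(f,r["centre"],z))
E
```

```text
pics
scene 466.84157627962236 -0.007953564936378863 [[ 0.631  0.562 -0.535  1.189]
 [ 0.776 -0.44   0.452 -0.517]
 [ 0.019 -0.7   -0.714  1.016]
 [ 0.     0.     0.     1.   ]]
top 544.9782378571849 0.021908685270817227 [[ 0.015 -0.996  0.087  0.439]
 [-1.    -0.016 -0.016  0.006]
 [ 0.017 -0.087 -0.996  1.498]
 [ 0.     0.     0.     1.   ]]
{'clock': 0.1, 'q': array([ 1.027,  0.327, -0.194,  1.052, -0.   ,  1.437]), 'joint_velocities': array([-0.001,  0.   ,  0.001,  0.   ,  0.001, -0.001]), 'tau': array([  0.   , -44.424,  26.304,   0.008,  -0.   ,  -0.   ]), 'position': array([0.219, 0.504, 0.231]), 'eef_rot': array([ 2.626,  1.723, -0.002]), 'contact_force': array([-0.185, -0.265, -1.127]), 'wrist_torque': array([-0.031, -0.006, -0.005]), 'finger_gap': 1.001522031196}
scene plate_center 0.58 [312. 254.] [0.637 0.055 0.04 ]
scene weight 0.58 [240. 307.] [ 0.635 -0.182  0.008]
scene board_0 0.78 [183. 238.] [ 0.348 -0.174  0.004]
scene board_0 0.71 [213. 261.] [ 0.469 -0.153  0.004]
scene board_0 0.65 [215. 223.] [ 0.354 -0.073  0.004]
scene board_0 0.6 [240. 247.] [ 0.474 -0.067 
[... 1846 characters left out ...]
04  0.062]
top key_yellow_top 0.28 [249. 250.] [0.461 0.037 0.062]
top key_blue_top 0.4 [391. 198.] [ 0.602 -0.338  0.062]
top key_red_top 0.42 [394. 212.] [ 0.565 -0.346  0.062]
top hood_bar 0.85 [106. 202.] [0.562 0.362 0.25 ]
top hood_hinge 0.67 [124. 208.] [0.565 0.361 0.085]
top flux_bottle 0.68 [391. 249.] [ 0.47  -0.352  0.   ]
top flux_bottle 0.58 [190. 141.] [0.762 0.208 0.   ]
top tape_roll 0.64 [340. 144.] [ 0.759 -0.212  0.   ]
top extractor 0.89 [133. 214.] [0.555 0.356 0.   ]
top extractor 0.68 [388. 248.] [ 0.472 -0.344  0.   ]
top console 0.74 [390. 225.] [ 0.535 -0.351  0.   ]
top console 0.18 [188. 140.] [0.763 0.214 0.   ]
top preheater 0.63 [246. 188.] [0.633 0.05  0.   ]
```

View pics/scene0.png

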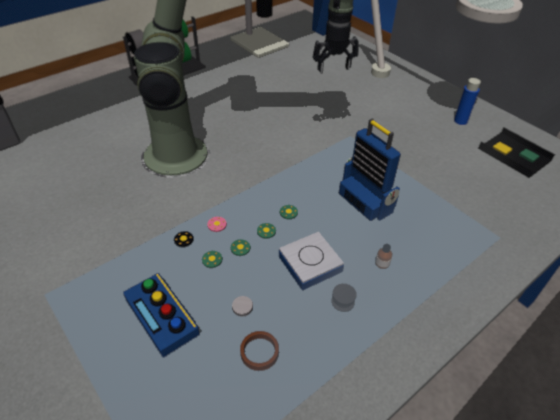

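View pics/top0.png

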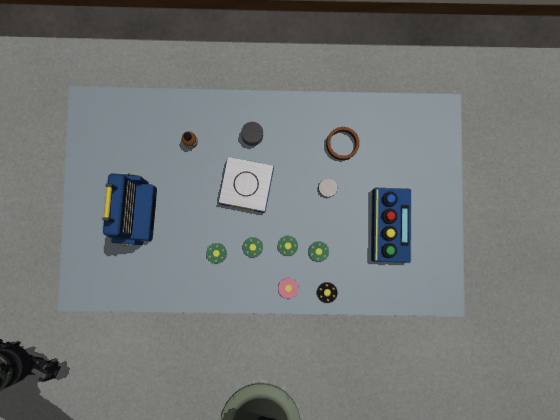

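```bash
python3 - <<'E'
import cv2
im=cv2.imread("pics/scene0.png"); cv2.imwrite("pics/scene0z.png",cv2.resize(im[180:380,120:320],None,fx=3,fy=3,interpolation=cv2.INTER_CUBIC))
im=cv2.imread("pics/top0.png"); cv2.imwrite("pics/top0z.png",cv2.resize(im[120:320,180:420],None,fx=3,fy=3,interpolation=cv2.INTER_CUBIC))
E
```

```text
(no output)
```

View pics/top0z.png

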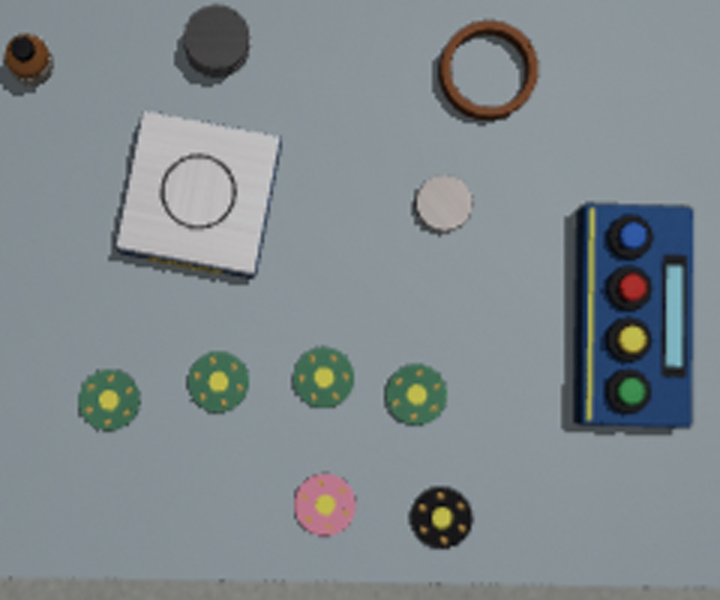

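View pics/scene0z.png

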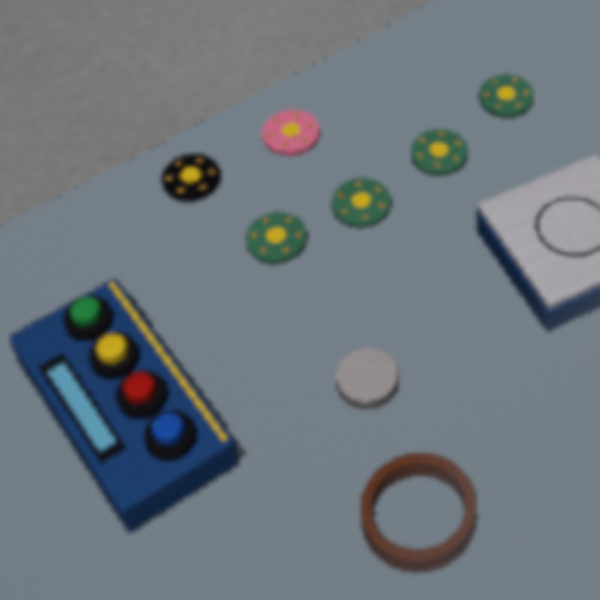

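Four green boards, with top-view pixels (216,253), (253,247), (288,245) and (318,251). The look-alikes are pink at (288,289) and black at (327,292), so I'll leave those alone. The weight is the plain disc at (328,188), and the keys from the bottom up are green, yellow, red and blue. Next I'll measure precisely with colour masks in both cameras.

```bash
cat >> h.py <<'E'
def comps(m,amin):
    n,l,st,ce=cv2.connectedComponentsWithStats(m.astype(np.uint8),connectivity=8)
    return [(st[i,4],ce[i],l==i) for i in range(1,n) if st[i,4]>=amin]
def hullcentre(m):
    pts=cv2.findContours(m.astype(np.uint8),cv2.RETR_EXTERNAL,cv2.CHAIN_APPROX_NONE)[0]
    h=cv2.convexHull(np.vstack(pts)); M=cv2.moments(h); return np.array([M['m10'],M['m01']])/M['m00'],M['m00']
def hsv(f): return cv2.cvtColor(f["img"],cv2.COLOR_RGB2HSV).astype(int)
def boards(f,z=.004,amin=60):
    "green discs; centre on plane z"
    H=hsv(f); m=(H[...,0]>55)&(H[...,0]<90)&(H[...,1]>90)&(H[...,2]>40)
    out=[]
    for a,c,mm in comps(m,amin):
        c,a=hullcentre(mm); p=at_z(f,c,z)
        if .25<p[0]<.85 and -.3<p[1]<.3: out.append((p[:2],c,a))
    return out
E
python3 - <<'E'
from h import *
np.set_printoptions(precision=4,suppress=True)
for cam in("top","scene"):
    f=grab_frame(cam);H=hsv(f);V=f["img"].astype(int).sum(2)/3
    for p,c,a in boards(f): print(cam,"board",p,c,a)
    # ring
    pc=proj(f,[.634,.042,.04]); yy,xx=np.mgrid[:420,:560]
    near=np.hypot(xx-pc[0],yy-pc[1])
    # ring: dark closed component inside the bright plate
    bright=(V>120)&(H[...,1]<30)&(near<40)
    dk=(V<115)&(near<20)
    cs=comps(dk,10)
    for a,c,mm in cs:
        pts=cv2.findContours(mm.astype(np.uint8),cv2.RETR_EXTERNAL,cv2.CHAIN_APPROX_NONE)[0]
        e=cv2.fitEllipse(np.vstack(pts)); print(cam,"ring",a,e, at_z(f,e[0],.04))
    # weight
    for r in silhouettes(cam,"weight"):
        c,a=hullcentre(r["mask"]); print(cam,"weight",r["score"],c,a,at_z(f,c,.016 if cam=="top" else .01))
    # keys
    for n,(lo,hi) in dict(green=(50,90),yellow=(20,35),blue=(104,114),red=(0,8)).items():
        m=(H[...,0]>=lo)&(H[...,0]<=hi)&(H[...,1]>110)&(H[...,2]>70)
        for a,c,mm in comps(m,20):
            p=at_z(f,c,.062)
            if -.375<p[1]<-.3 and .4<p[0]<.65: print(cam,n,a,c,p)
E
```

```text
top board [ 0.4748 -0.0678] [287.4714 245.5075] 276.5
top board [0.4695 0.028 ] [252.4438 246.9369] 277.5
top board [ 0.4607 -0.1526] [318.3574 251.155 ] 277.5
top board [0.4513 0.1273] [215.9183 253.0609] 273.5
top ring 78 ((245.6516876220703, 183.49034118652344), (23.743202209472656, 24.25809669494629), 84.05297088623047) [0.6391 0.0488 0.04  ]
top weight 0.82 [327.1953 187.7589] 276.5 [ 0.6345 -0.1744  0.016 ]
top weight 0.73 [188.9558 139.5149] 173.5 [0.7617 0.2077 0.016 ]
top green 65 [390.2    249.8923] [ 0.4661 -0.336   0.062 ]
top yellow 73 [390.4384 232.6438] [ 0.5116 -0.3369  0.062 ]
top blue 1330 [393.3624 224.7797] [ 0.5326 -0.3447  0.062 ]
top blue 66 [390.8788 197.9697] [ 0.6039 -0.3385  0.062 ]
top red 65 [390.8    215.1077] [ 0.5582 -0.3381  0.062 ]
scene board [0.4528 0.1266] [288.5128 212.2979] 136.5
scene board [0.4707 0.0282] [266.2786 230.8504] 161.5
scene board [ 0.4738 -0.0674] [239.9328 247.2713] 196.0
scene board [ 0.4595 -0.1512] [211.8757 258.7001] 214.5
scene ring 12 ((298.2738342285156, 252.23428344726562), (2.917248010635376, 11.121068954467773), 16.796438217163086) [0.6101 0.0294 0.04  ]
scene ring 10 ((321.2774353027344, 256.5135498046875), (3.543694496154785, 6.7066969871521), 10.422505378723145) [0.6593 0.0681 0.04  ]
scene ring 11 ((305.0, 264.028564453125), (1.7685832977294922, 4.849389553070068), 113.2884292602539) [0.6514 0.0175 0.04  ]
scene weight 0.78 [241.8259 305.8532] 336.0 [ 0.636  -0.1765  0.01  ]
scene weight 0.44 [156.8723 295.8723] 53.5 [ 0.4783 -0.3281  0.01  ]
scene green 71 [147.7606 282.9155] [ 0.4675 -0.3371  0.062 ]
scene yellow 114 [175.6053 299.8509] [ 0.5528 -0.3083  0.062 ]
scene yellow 93 [156.6774 295.5054] [ 0.5138 -0.3377  0.062 ]
scene blue 1584 [158.6446 316.6951] [ 0.5687 -0.3623  0.062 ]
scene red 79 [165.8987 308.9114] [ 0.5606 -0.3388  0.062 ]
```

```bash
cat >> h.py <<'E'
from scipy.spatial.transform import Rotation as Ro
def down(th=0.):  # jaw direction at angle th from world x
    return (Ro.from_euler('z',th)*Ro.from_rotvec([np.pi,0,0])).as_rotvec()
def press(xy,zb=.0562):
    s=get_state()
    if s["position"][2]<.12: move_l([*s["position"][:2],.14])
    movep([*xy,.10],down(KTH)); move_l([*xy,.070],.1); sleep(.15)
    f0=get_state()["contact_force"][2]
    hit=move_l([*xy,zb],.02,until_force=12); sleep(.15)
    s=get_state(); print("press",hit,s["position"],"dF",s["contact_force"][2]-f0, s["clock"])
    move_l([*xy,.10],.1)
KTH=np.pi/2
E
python3 - <<'E'
from h import *
np.set_printoptions(precision=3,suppress=True)
for th in(0,np.pi/2,-np.pi/2,np.pi):
    for p in([.467,-.337,.1],[.47,.127,.01],[.46,-.152,.01],[.639,.049,.05],[.635,-.175,.01],[.56,.36,.3]): print(round(th,2),p,ik(p,down(th)))
E
```

```text
0 [0.467, -0.337, 0.1] [-0.753  0.49  -0.302  0.778  0.     0.818]
0 [0.47, 0.127, 0.01] [ 0.112  0.488 -0.62   0.463  0.     1.683]
0 [0.46, -0.152, 0.01] [-0.472  0.485 -0.626  0.46   0.     1.099]
0 [0.639, 0.049, 0.05] [-0.039  0.651 -0.158  0.761  0.     1.532]
0 [0.635, -0.175, 0.01] [-0.381  0.726 -0.131  0.713  0.     1.19 ]
0 [0.56, 0.36, 0.3] [0.461 0.526 0.289 1.334 0.    2.031]
1.57 [0.467, -0.337, 0.1] [-0.753  0.49  -0.302  0.778  0.    -0.753]
1.57 [0.47, 0.127, 0.01] [ 0.112  0.488 -0.62   0.463  0.     0.112]
1.57 [0.46, -0.152, 0.01] [-0.472  0.485 -0.626  0.46   0.    -0.472]
1.57 [0.639, 0.049, 0.05] [-0.039  0.651 -0.158  0.761  0.    -0.039]
1.57 [0.635, -0.175, 0.01] [-0.381  0.726 -0.131  0.713  0.    -0.381]
1.57 [0.56, 0.36, 0.3] [0.461 0.526 0.289 1.334 0.    0.461]
-1.57 [0.467, -0.337, 0.1] [-0.753  0.49  -0.302  0.778  0.     2.388]
-1.57 [0.47, 0.127, 0.01] [ 0.112  0.488 -0.62   0.463  0.    -3.029]
-1.57 [0.46, -0.152, 0.01] [-0.472  0.485 -0.626  0.46   0.     2.67 ]
-1.57 [0.639, 0.049, 0.05] [-0.039  0.651 -0.158  0.761  0.     3.103]
-1.57 [0.635, -0.175, 0.01] [-0.381  0.726 -0.131  0.713  0.     2.761]
-1.57 [0.56, 0.36, 0.3] [ 0.461  0.526  0.289  1.334  0.    -2.681]
3.14 [0.467, -0.337, 0.1] [-0.753  0.49  -0.302  0.778  0.    -2.324]
3.14 [0.47, 0.127, 0.01] [ 0.112  0.488 -0.62   0.463  0.    -1.459]
3.14 [0.46, -0.152, 0.01] [-0.472  0.485 -0.626  0.46   0.    -2.042]
3.14 [0.639, 0.049, 0.05] [-0.039  0.651 -0.158  0.761  0.    -1.609]
3.14 [0.635, -0.175, 0.01] [-0.381  0.726 -0.131  0.713  0.    -1.952]
3.14 [0.56, 0.36, 0.3] [ 0.461  0.526  0.289  1.334  0.    -1.11 ]
```

```bash
python3 - <<'E'
from h import *
np.set_printoptions(precision=4,suppress=True)
grab(20)
movep([.25,.28,.36],down(KTH)); movep([.35,-.1,.30],down(KTH)); movep([.45,-.3,.16],down(KTH))
press([.4665,-.3365])
f=snap("scene","k1.png",(100,200,300,360),4); print(get_state()["clock"])
E
```

```text
press False [ 0.4666 -0.3366  0.0564] dF 4.946806679013109 8.175
8.8167
```

View pics/k1.png

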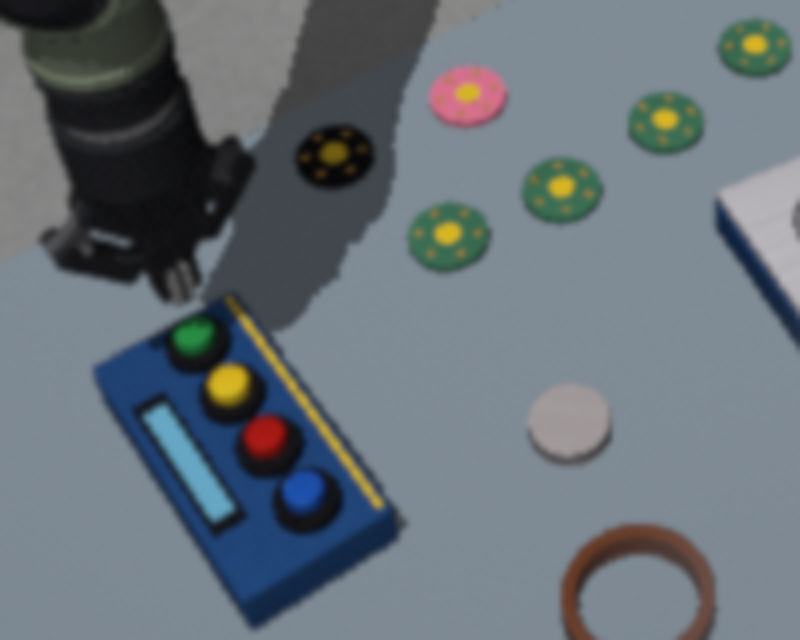

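The green key read 4.9 N at 5.6 mm of travel, so it was pressed. Now the first board.

```bash
cat >> h.py <<'E'
PC=np.array([.6395,.0485])
def findb(z=.008):
    f=grab_frame("top"); return [(b[0],b[1],b[2]) for b in boards(f,z,40)]
def pick(xy,zg,n=40,th=0.,zup=.13):
    s=get_state()
    if s["position"][2]<.12: move_l([*s["position"][:2],.13])
    movep([*xy,.11],down(th)); let_go()
    move_l([*xy,zg+.012],.15)
    hit=move_l([*xy,zg],.03,until_force=8)
    if hit: print("touch at",get_state()["position"])
    grab(n); s=get_state(); print("gap",s["finger_gap"],"F",s["contact_force"],s["position"])
    move_l([*xy,zup],.12); sleep(.1); s=get_state(); print("lifted gap",s["finger_gap"],"F",s["contact_force"],"t",s["clock"])
E
python3 - <<'E'
from h import *
np.set_printoptions(precision=4,suppress=True)
b=findb(); print(b)
t=min(b,key=lambda r:r[0][1])[0]; print(t)
pick(t,.001)
snap("scene","p1.png",(120,130,320,300),4)
E
```

```text
[(array([ 0.4747, -0.0676]), array([287.4701, 245.5049]), 273.0), (array([0.4693, 0.0279]), array([252.4587, 246.9668]), 276.5), (array([ 0.4606, -0.1522]), array([318.3574, 251.155 ]), 277.5), (array([0.4513, 0.1267]), array([216.0062, 253.0533]), 269.0)]
[ 0.4606 -0.1522]
gap 0.6193085370619469 F [-1.6466  1.58    6.5008] [ 0.4608 -0.1523  0.0017]
lifted gap 0.6142338545878387 F [-0.1608 -1.2092 -0.2839] t 14.725
```

View pics/p1.png

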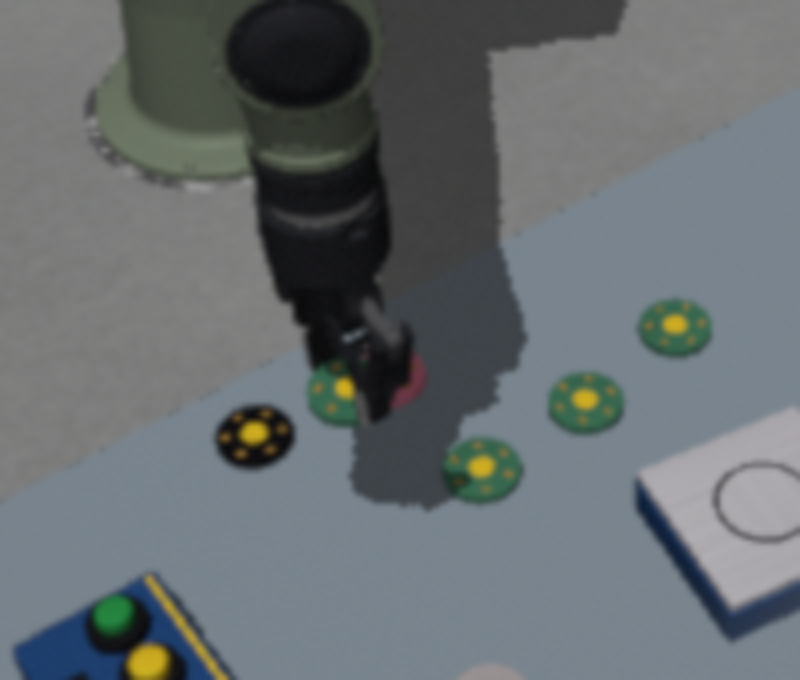

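```bash
cat >> h.py <<'E'
def place(h,zg=.0017,th=0.,xy=None,up=.13):
    "h: support height"
    xy=PC if xy is None else xy
    movep([*xy,.13],down(th)); sleep(.1); s=get_state(); print("carried gap",s["finger_gap"],s["contact_force"])
    move_l([*xy,zg+h+.015],.12); sleep(.1)
    hit=move_l([*xy,zg+h-.001],.02,until_force=4); s=get_state(); print("down",hit,s["position"],"gap",s["finger_gap"])
    let_go(); sleep(.1); move_l([*xy,up],.12)
E
python3 - <<'E'
from h import *
np.set_printoptions(precision=4,suppress=True)
place(.040)
movep([.45,-.0676-.05,.2],down(0))
f=snap("top","s1.png",(180,130,340,300),4); 
for b in boards(f,.048,40): print(b)
print(get_state()["clock"])
f=snap("scene","s1s.png",(240,190,400,310),4)
E
```

```text
carried gap 0.6204518134352845 [ 0.0129 -0.4196 -0.5096]
down True [0.6392 0.0485 0.0418] gap 0.6187470201480861
(array([0.6388, 0.0479]), array([245.8828, 183.2253]), 271.5)
(array([ 0.4739, -0.0658]), array([287.5332, 245.4692]), 273.5)
(array([0.4686, 0.0274]), array([252.4111, 246.9205]), 274.5)
(array([0.451 , 0.1235]), array([216.0062, 253.0533]), 269.0)
19.975
```

View pics/s1.png

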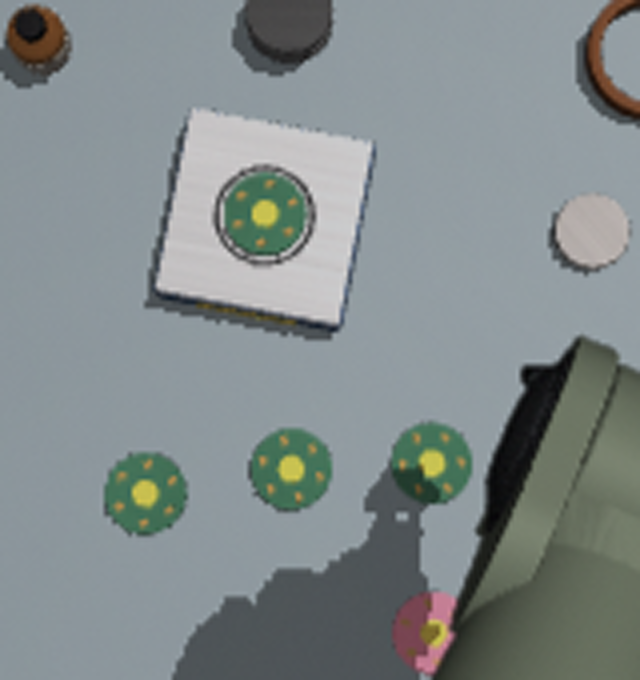

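View pics/s1s.png

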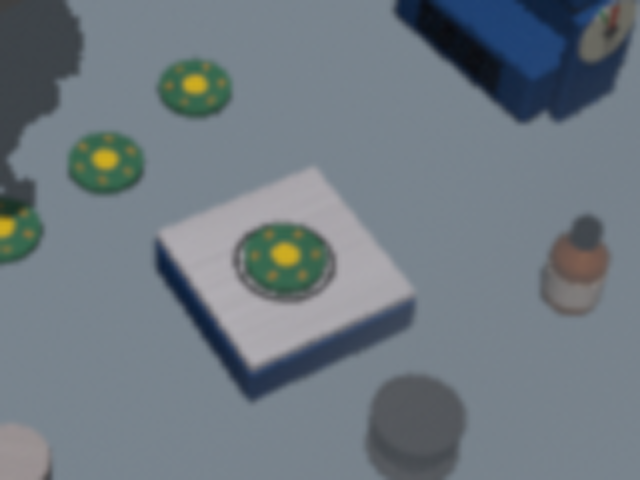

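Board 1 sits flat inside the ring, centred to about 1 mm. Next boards.

```bash
cat > nextb.py <<'E'
from h import *
import sys
np.set_printoptions(precision=4,suppress=True)
k=int(sys.argv[1])  # boards already stacked
f=grab_frame("top"); B=boards(f,.008,40)
loose=[b for b in B if np.hypot(*(b[0]-PC))>.06]; print([tuple(np.round(b[0],4)) for b in loose],len(B))
t=max(loose,key=lambda r:r[2]-1000*r[0][1])[0]; print("target",t)
pick(t,.0015)
place(.040+.008*k,.0018,up=.14)
movep([.42,-.15,.2],down(0))
f=snap("top",f"s{k+1}.png",(180,130,340,300),4)
for b in boards(f,.048+.008*k,40): print("after",b[0],b[2])
f=snap("scene",f"s{k+1}s.png",(240,190,400,310),4)
print(get_state()["clock"])
E
python3 nextb.py 1
```

```text
[(np.float64(0.4748), np.float64(-0.0677)), (np.float64(0.4694), np.float64(0.028)), (np.float64(0.4513), np.float64(0.1267))] 4
target [ 0.4748 -0.0677]
gap 0.6175808589517165 F [-2.3483  0.5426  7.8372] [ 0.4749 -0.0677  0.0022]
lifted gap 0.6146775451607037 F [-0.3334  0.8869 -0.5764] t 23.8833
carried gap 0.6169457576072149 [0.9489 0.2396 0.1007]
down True [0.6392 0.0485 0.0503] gap 0.6173519675058047
after [0.639  0.0483] 295.5
after [0.4684 0.0271] 276.5
after [0.4509 0.1229] 269.5
28.975
```

View pics/s2s.png

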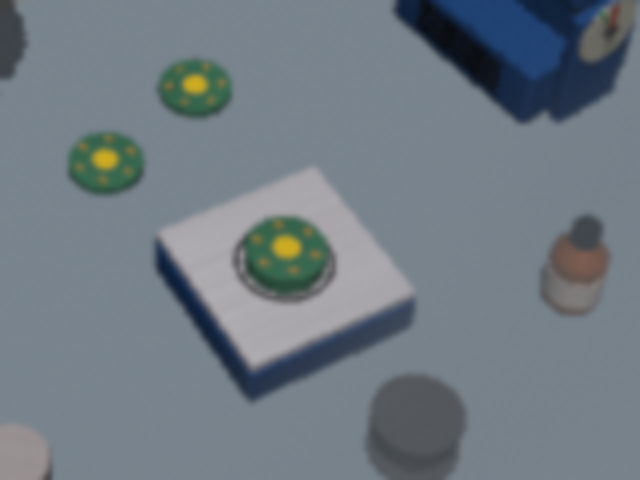

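```bash
python3 nextb.py 2
```

```text
[(np.float64(0.4693), np.float64(0.0279)), (np.float64(0.4513), np.float64(0.127))] 3
target [0.4693 0.0279]
gap 0.620795566947715 F [-2.7589 -0.1537  7.6789] [0.4694 0.0279 0.0022]
lifted gap 0.6183973570418346 F [0.0495 0.5983 0.0686] t 33.1667
carried gap 0.6142678257451663 [-0.6246 -0.5958 -0.7921]
down True [0.6392 0.0485 0.0583] gap 0.6149957593241473
after [0.6388 0.0484] 309.0
after [0.4508 0.1226] 274.0
38.025
```

View pics/s3s.png

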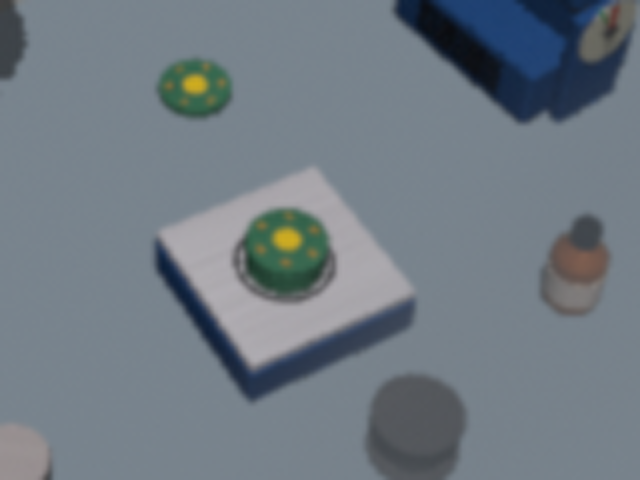

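```bash
python3 nextb.py 3
```

```text
[(np.float64(0.4513), np.float64(0.1267))] 2
target [0.4513 0.1267]
gap 0.6113292958625214 F [-2.2716 -0.4985  7.9687] [0.4514 0.1268 0.0022]
lifted gap 0.6152920958306543 F [-0.3091  0.3318 -1.0636] t 42.5083
carried gap 0.6118888762155168 [-0.3617  0.1151 -0.3431]
down True [0.6393 0.0485 0.0664] gap 0.6124938596531158
after [0.6381 0.0486] 317.5
47.3417
```

View pics/s4s.png

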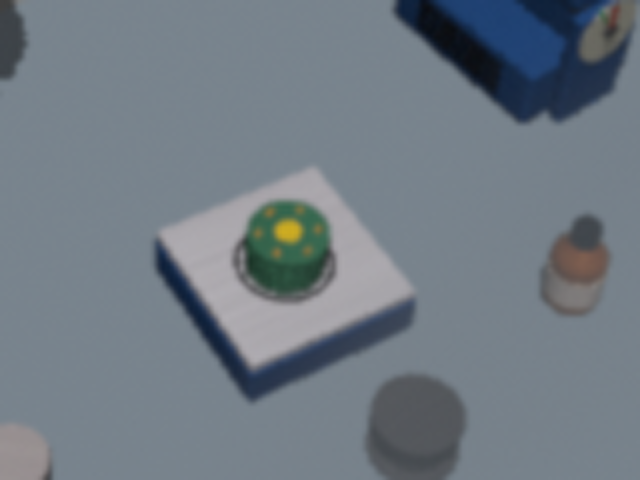

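View pics/s4.png

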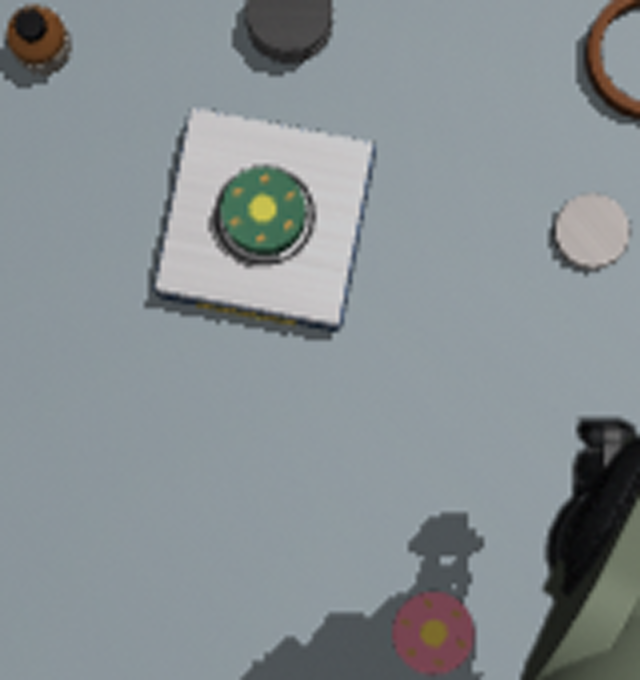

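```bash
python3 - <<'E'
from h import *
np.set_printoptions(precision=4,suppress=True)
f=grab_frame("top"); r=silhouettes("top","weight"); r=[x for x in r if np.hypot(*(np.array(x["centre"])-[328,188]))<25][0]
c,a=hullcentre(r["mask"]); t=at_z(f,c,.016)[:2]; print(t,a)
V=f["img"].astype(int); g=grab_frame("top")
m=(V.min(2)>150); 
for a,cc,mm in comps(m,100):
    if np.hypot(*(cc-[328,188]))<15: print("thr",a,cc,at_z(f,cc,.016))
pick(t,.005,60)
place(.072,.005,up=.17)
movep([.42,-.15,.2],down(0))
f=snap("top","w.png",(180,130,340,300),4)
m=(f["img"].min(2)>140)
snap("scene","ws.png",(240,190,400,310),4)
print(get_state()["clock"])
E
```

```text
[ 0.6357 -0.1746] 267.5
thr 256 [327.8984 186.8086] [ 0.6371 -0.1764  0.016 ]
gap 0.5757068820777713 F [-0.6435 -0.2971  5.4138] [ 0.6362 -0.1748  0.0058]
lifted gap 0.5770233416668064 F [-0.128  -0.7866 -2.1221] t 51.6917
carried gap 0.5738441150460022 [-0.7672  0.4941 -1.7821]
down True [0.6393 0.0486 0.0778] gap 0.573759725103938
56.65
```

View pics/ws.png

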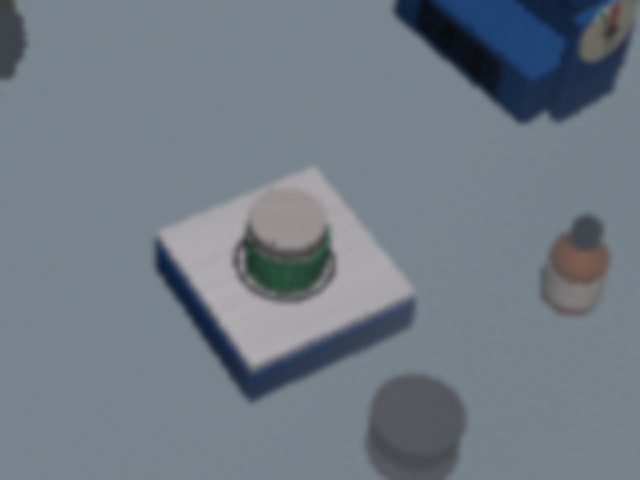

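View pics/w.png

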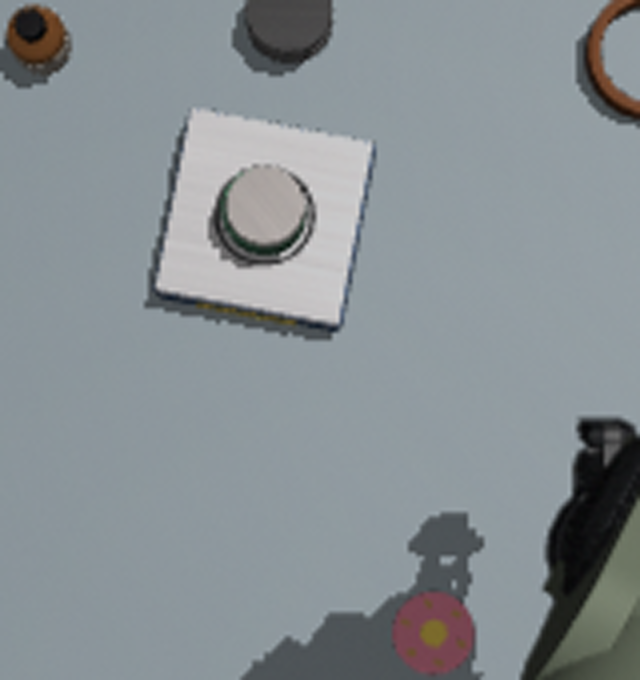

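```bash
python3 - <<'E'
from h import *
np.set_printoptions(precision=4,suppress=True)
f=grab_frame("top")
print(at_z(f,[246.2,181.7],.088), proj(f,[.6393,.0486,.088]))
im=f["img"][165:200,225:270]; 
cv2.imwrite("pics/wz.png",cv2.resize(im[:,:,::-1],None,fx=14,fy=14,interpolation=cv2.INTER_NEAREST))
for r in silhouettes("top","weight"): 
    c,a=hullcentre(r["mask"]); print(r["score"],c,a,at_z(f,c,.086))
f=grab_frame("scene")
for r in silhouettes("scene","weight"): 
    c,a=hullcentre(r["mask"]); print(r["score"],c,a,at_z(f,c,.083))
E
```

```text
[0.6373 0.046  0.088 ] [245.2264 180.9124]
0.75 [245.9331 180.74  ] 261.5 [0.6401 0.0468 0.086 ]
0.58 [341.9286 143.1075] 826.0 [ 0.7444 -0.2041  0.086 ]
0.56 [311.1685 245.7294] 279.0 [0.6399 0.0458 0.083 ]
```

View pics/wz.png

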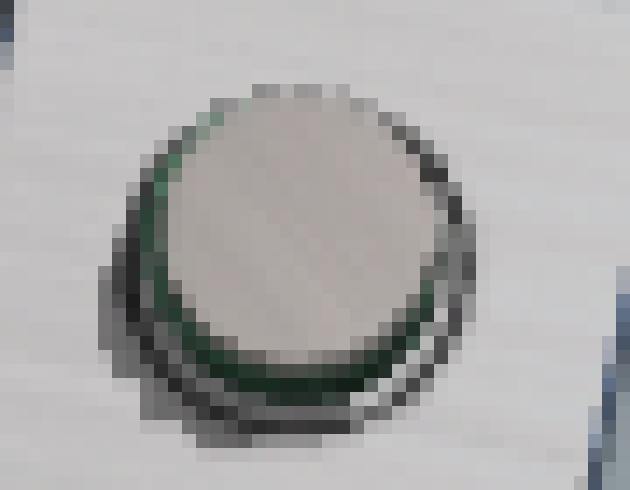

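The stack is complete, and the weight is about 2 mm off centre, which I'll accept. Now to measure the hood.

```bash
python3 - <<'E'
from h import *
np.set_printoptions(precision=4,suppress=True)
F={}
for cam,crop in (("scene",(320,100,430,230)),("top",(80,150,180,260))):
    F[cam]=snap(cam,"h_%s.png"%cam,crop,5)
def tri(a,b):
    o1,d1=ray(F["scene"],a);o2,d2=ray(F["top"],b); d1/=np.linalg.norm(d1);d2/=np.linalg.norm(d2)
    s=np.linalg.lstsq(np.c_[d1,-d2],o2-o1,rcond=None)[0]; p,q=o1+d1*s[0],o2+d2*s[1]; return (p+q)/2,np.linalg.norm(p-q)
pt={}
for n in("hood_bar","hood_hinge"):
    a=tip_of("scene",n)[0]["centre"];b=tip_of("top",n)[0]["centre"]; print(n,a,b,*tri(a,b)); pt[n]=1
# yellow bar masks
for cam in F:
    H=hsv(F[cam]); m=(H[...,0]>=20)&(H[...,0]<=35)&(H[...,1]>120)&(H[...,2]>80)
    for a,c,mm in comps(m,20):
        if (cam=="scene" and c[0]>340 and c[1]<160 and c[0]<420) or (cam=="top" and c[0]<140):
            ys,xs=np.nonzero(mm); r=cv2.minAreaRect(np.c_[xs,ys].astype(np.float32)); print(cam,a,c,r,cv2.boxPoints(r))
E
```

```text
hood_bar [377.3, 127.1] [388.5, 251.7] [ 0.6255 -0.0953  0.5844] 0.4101197181504673
hood_hinge [370.6, 180.3] [125.9, 210.8] [0.557  0.3573 0.0798] 0.0007726740461632944
scene 92 [379.6304 126.9674] ((379.576904296875, 126.88459777832031), (22.46535873413086, 4.160251617431641), 33.690067291259766) [[369.0769 122.3846]
 [371.3846 118.9231]
 [390.0769 131.3846]
 [387.7692 134.8461]]
top 156 [107.4038 201.8782] ((107.41011047363281, 201.94383239746094), (5.072286605834961, 30.244102478027344), 5.440331935882568) [[103.4517 216.7573]
 [106.3191 186.6494]
 [111.3685 187.1303]
 [108.5011 217.2382]]
```

View pics/h_scene.png

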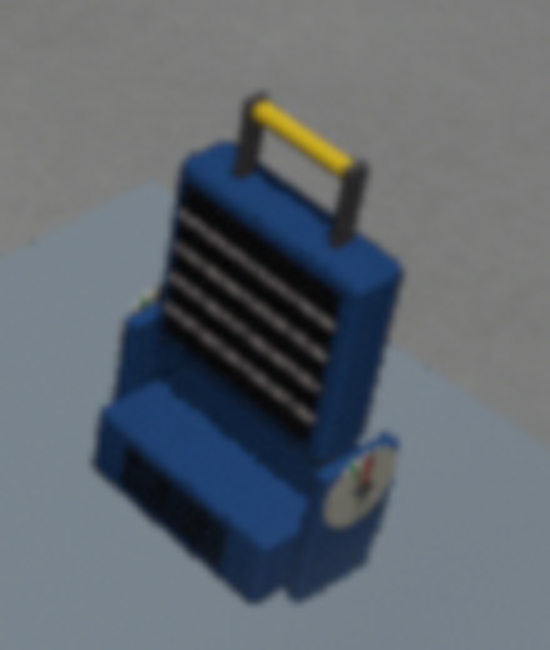

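View pics/h_top.png

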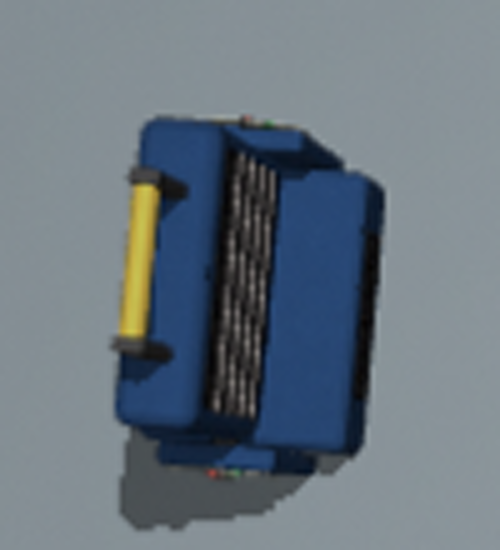

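```bash
cat >> h.py <<'E'
def tri2(F,a,b):
    o1,d1=ray(F["scene"],a);o2,d2=ray(F["top"],b); d1/=np.linalg.norm(d1);d2/=np.linalg.norm(d2)
    s=np.linalg.lstsq(np.c_[d1,-d2],o2-o1,rcond=None)[0]; p,q=o1+d1*s[0],o2+d2*s[1]; return (p+q)/2,np.linalg.norm(p-q)
def barpx(f,cam):
    H=hsv(f); m=(H[...,0]>=20)&(H[...,0]<=35)&(H[...,1]>120)&(H[...,2]>80); best=None
    for a,c,mm in comps(m,20):
        ok=(340<c[0]<420 and c[1]<200) if cam=="scene" else c[0]<230 and 170<c[1]<230
        if ok and (best is None or a>best[0]): best=(a,c,mm)
    a,c,mm=best; ys,xs=np.nonzero(mm); vx,vy,x0,y0=cv2.fitLine(np.c_[xs,ys].astype(np.float32),cv2.DIST_L2,0,.01,.01).ravel()
    t=(xs-x0)*vx+(ys-y0)*vy; e=np.array([[x0+vx*t.min(),y0+vy*t.min()],[x0+vx*t.max(),y0+vy*t.max()]]); return e
def bar():
    F={c:grab_frame(c) for c in("scene","top")}; S=barpx(F["scene"],"scene");T=barpx(F["top"],"top")
    # near end (small world x) : scene left/up ; top = larger row
    S=S[np.argsort(S[:,0])]; T=T[np.argsort(-T[:,1])]
    return tri2(F,S[0],T[0]),tri2(F,S[1],T[1]),tri2(F,S.mean(0),T.mean(0))
E
python3 - <<'E'
from h import *
np.set_printoptions(precision=4,suppress=True)
e0,e1,c=bar(); print(e0,e1,c)
d=e1[0]-e0[0]; print("len",np.linalg.norm(d),"yaw",np.degrees(np.arctan2(d[1],d[0])))
f=grab_frame("top")
H=f
# extractor yaw from silhouettes/top front base edge
F={c:grab_frame(c) for c in("scene","top")}
R={}
for n in("hood_hinge","extractor","preheater"):
    for cam in F:
        grab_frame(cam); R[cam]=tip_of(cam,n); print(n,cam,[(round(r["score"],2),r["centre"]) for r in R[cam]][:2])
    print(tri2(F,R["scene"][0]["centre"],R["top"][0]["centre"]))
E
```

```text
(array([0.5243, 0.3496, 0.2804]), np.float64(0.0034360085453710018)) (array([0.5928, 0.3472, 0.2789]), np.float64(0.001321399909290004)) (array([0.5586, 0.3487, 0.2792]), np.float64(0.0019949772993789203))
len 0.06852777097844814 yaw -2.027912625288548
hood_hinge scene [(0.82, [371.3, 179.2]), (0.52, [345.6, 303.6])]
hood_hinge top [(0.76, [127.6, 210.3])]
(array([0.5592, 0.3528, 0.088 ]), np.float64(0.005399328442364975))
extractor scene [(0.81, [363.6, 199.6]), (0.29, [309.2, 262.3])]
extractor top [(0.93, [132.6, 214.1]), (0.16, [187.0, 140.5])]
(array([ 0.5521,  0.3557, -0.0035]), np.float64(0.008360127562865693))
preheater scene [(0.68, [311.1, 265.4])]
preheater top [(0.62, [246.8, 188.7])]
(array([ 0.6347,  0.0508, -0.0103]), np.float64(0.010332639881896925))
```

```bash
python3 - <<'E'
from h import *
np.set_printoptions(precision=4,suppress=True)
f=grab_frame("scene"); print("dial",at_z(f,[392.4,196.6],.085))
cv2.imwrite("pics/dial.png",cv2.resize(f["img"][180:220,370:420][:,:,::-1],None,fx=14,fy=14,interpolation=cv2.INTER_CUBIC))
f=grab_frame("top"); T=barpx(f,"top"); a,b=[at_z(f,t,.275) for t in T]; print(T,a,b,"c",(a+b)/2,"yaw",np.degrees(np.arctan((b-a)[1]/(b-a)[0])))
# base front edge of extractor (top crop px /5 + offset): corners (383,178) (360,455) on base top
for z in(.04,.05): 
  p=[at_z(f,[80+u/5,150+v/5],z) for u,v in((384,185),(361,447))]; d=p[0]-p[1]; print(p,np.degrees(np.arctan(d[1]/d[0])))
# dial edges top view: (258,122) far, (232,473) near
p=[at_z(f,[80+u/5,150+v/5],.095) for u,v in((255,122),(228,473))]; d=p[0]-p[1]; print(p,np.linalg.norm(d),np.degrees(np.arctan(d[1]/d[0])))
E
```

```text
dial [0.6483 0.3513 0.085 ]
[[105.952  216.9954]
 [108.8434 186.8889]] [0.5259 0.3524 0.275 ] [0.5938 0.3488 0.275 ] c [0.5598 0.3506 0.275 ] yaw -3.1056726535548957
[array([0.6255, 0.2869, 0.04  ]), array([0.4848, 0.2944, 0.04  ])] -3.077226500976347
[array([0.6242, 0.285 , 0.05  ]), array([0.4845, 0.2925, 0.05  ])] -3.0772265009763395
[array([0.6501, 0.3437, 0.095 ]), array([0.4688, 0.3507, 0.095 ])] 0.18143866208052548 -2.219901296930641
```

View pics/dial.png

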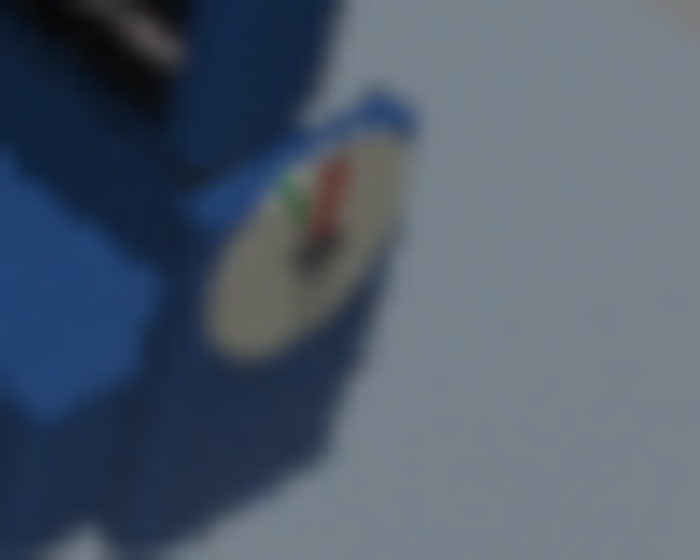

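```bash
cat >> h.py <<'E'
YAW=np.radians(-3.1); NF=np.array([np.sin(YAW),-np.cos(YAW),0]) # forward (-y of extractor)
def dialdir(f,C,th,r=.022):
    return proj(f,C+r*(np.sin(th)*NF+np.cos(th)*np.array([0,0,1])))-proj(f,C)
E
python3 - <<'E'
from h import *
np.set_printoptions(precision=3,suppress=True)
f=grab_frame("scene"); C=at_z(f,[370+318/14,180+248/14],.085); print(C, "mid hinge",C-.090*np.array([np.cos(YAW),np.sin(YAW),0]))
for d in(-15,-10,-5,0,5,10,30): 
    v=dialdir(f,C,np.radians(d)); print(d,v*14,np.degrees(np.arctan2(v[0],-v[1])))
print("pointer",np.degrees(np.arctan2(340-318,250-155)),"green",np.degrees(np.arctan2(288-318,250-190)))
E
```

```text
[0.652 0.348 0.085] mid hinge [0.562 0.353 0.085]
-15 [ 39.19  -85.941] 24.513585042452753
-10 [ 33.074 -83.798] 21.538392968484942
-5 [ 26.693 -81.006] 18.23803848915006
0 [ 20.098 -77.587] 14.522598732517867
5 [ 13.34  -73.566] 10.277995771900969
10 [  6.472 -68.974] 5.3606193548180014
30 [-21.01  -45.667] -24.70635805523747
pointer 13.03865658302297 green -26.56505117707799
```

```bash
python3 - <<'E'
from h import *
np.set_printoptions(precision=4,suppress=True)
TH=np.pi/2+YAW
s=get_state(); move_l([*s["position"][:2],.36],.2)
movep([.54,.20,.38],down(TH)); B=np.array([.5595,.3497]); movep([*B,.36],down(TH))
snap("scene","hb0.png",(320,40,440,200),4)
zt=.275-.014
print(move_l([*B,.30],.12), move_l([*B,zt],.06,until_force=8)); 
grab(30); s=get_state(); print(s["finger_gap"],s["position"],s["contact_force"],s["clock"])
snap("scene","hb1.png",(320,60,440,220),4); snap("top","hb1t.png",(60,130,200,260),4)
E
```

```text
False False
0.12883011234842429 [0.5595 0.35   0.2612] [-1.5484  1.521   1.437 ] 63.3083
```

View pics/hb1.png

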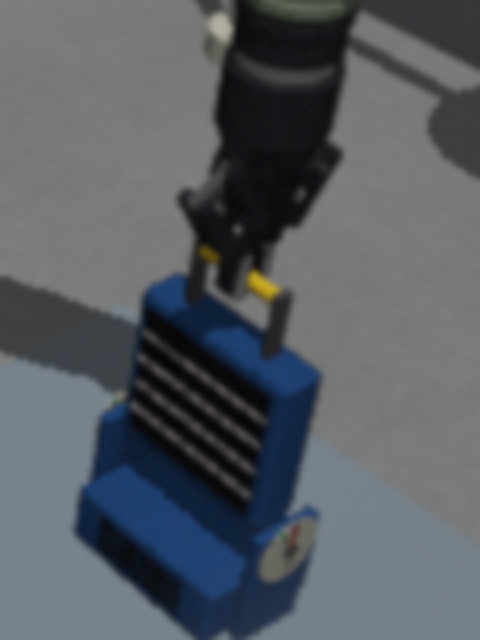

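Bar gripped (gap of about 11 mm). Now the arc to 30°.

```bash
cat >> h.py <<'E'
def arc(t0,t1,n,R=.190):
    p0=get_state()["position"].copy(); fm=0
    for t in np.linspace(t0,t1,n+1)[1:]:
        p=p0+R*((np.sin(t)-np.sin(t0))*NF+np.array([0,0,np.cos(t)-np.cos(t0)])); move_l(p,.05)
        s=get_state(); fm=max(fm,np.linalg.norm(s["contact_force"]))
    sleep(.3); s=get_state(); print("arc end",s["position"],"gap",s["finger_gap"],"F",s["contact_force"],"max",fm,s["clock"])
E
python3 - <<'E'
from h import *
np.set_printoptions(precision=4,suppress=True)
arc(np.radians(1.6),np.radians(30),8)
f=snap("scene","a1.png",(320,60,440,220),4)
cv2.imwrite("pics/a1d.png",cv2.resize(f["img"][180:220,370:420][:,:,::-1],None,fx=14,fy=14,interpolation=cv2.INTER_CUBIC))
E
```

```text
arc end [0.5547 0.2598 0.2355] gap 0.12798505332909557 F [ 2.3098 -1.7257 -1.4623] max 4.0800247208740865 66.775
```

View pics/a1.png

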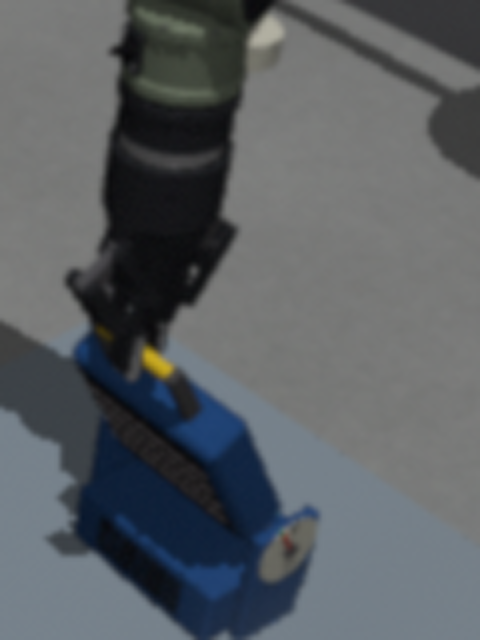

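View pics/a1d.png

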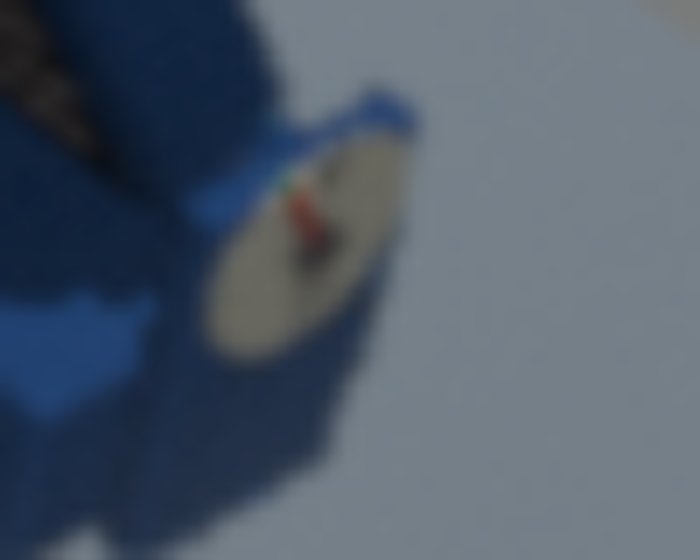

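```bash
python3 - <<'E'
from h import *
np.set_printoptions(precision=4,suppress=True)
let_go(); sleep(.2); p=get_state()["position"]; move_l([*p[:2],.36],.12)
movep([.48,0,.38],down(np.pi/2)); grab(20); movep([.42,-.3,.25],down(np.pi/2))
f=snap("scene","b1.png",(240,100,440,310),3)
cv2.imwrite("pics/b1d.png",cv2.resize(f["img"][180:220,370:420][:,:,::-1],None,fx=14,fy=14,interpolation=cv2.INTER_CUBIC))
e0,e1,c=bar(); print(c, "fwd", (c[0]-np.array([.561,.3537,.085]))@NF/.19, get_state()["clock"])
C=at_z(f,[370+318/14,180+248/14],.085)
for d in (24,27,30,33,36): v=dialdir(f,C,np.radians(d)); print(d,np.degrees(np.arctan2(v[0],-v[1])))
snap("top","b1t.png",(80,120,340,300),3)
E
```

```text
(array([0.5543, 0.257 , 0.2543]), np.float64(0.0024483289139967126)) fwd 0.5101319259825798 72.15
24 -13.562083218733935
27 -18.886395977975212
30 -24.70635805523747
33 -30.994242593605843
36 -37.678976651933766
```

View pics/b1.png

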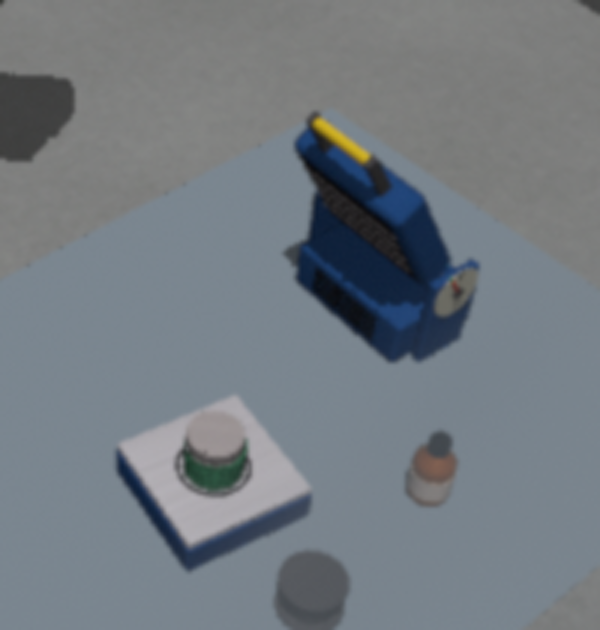

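View pics/b1d.png

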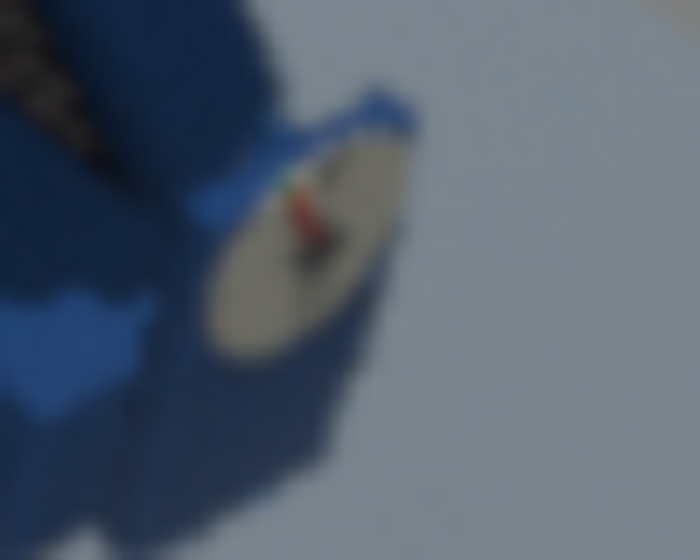

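View pics/b1t.png

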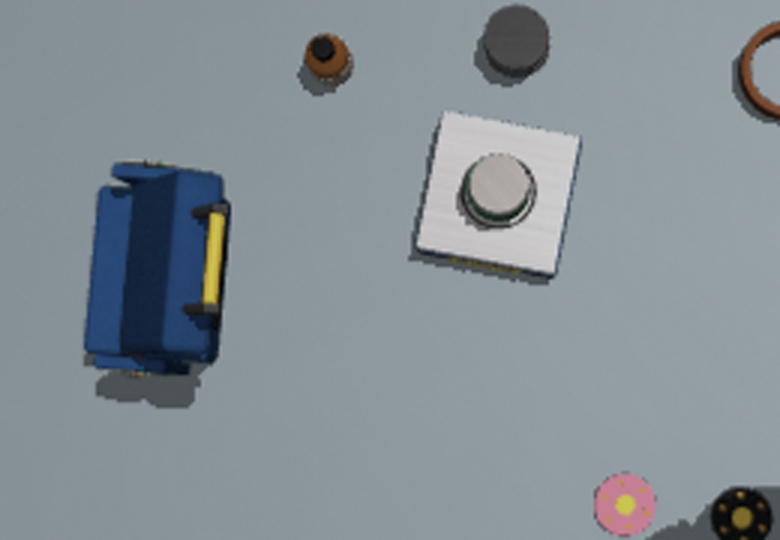

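The hood is at about 30°, with the pointer on the green mark, and the stack is intact. Now the bake keys, one at a time.

```bash
python3 - <<'E'
from h import *
np.set_printoptions(precision=4,suppress=True)
Y=[.5125,-.3373];Bk=[.6045,-.3385];G=[.4668,-.3367]
for n,k in(("yellow",Y),("blue",Bk),("yellow",Y),("green",G)):
    print(n,get_state()["finger_gap"]); press(k); sleep(.2)
move_l([*G,.18]); movep([.38,-.25,.25],down(np.pi/2))
snap("scene","e.png",None,1.4); snap("top","et.png",None,1.4)
e0,e1,c=bar(); print(c[0], (c[0]-np.array([.561,.3537,.085]))@NF/.19, get_state()["clock"])
E
```

```text
yellow -0.0011132108998784154
press False [ 0.5126 -0.3374  0.0564] dF 4.28318443755462 74.5417
blue 0.002070765050802004
press False [ 0.6047 -0.3386  0.0565] dF 3.461600362814216 77.825
yellow -0.0016128967339070165
press False [ 0.5126 -0.3374  0.0565] dF 3.9205855543556485 81.1083
green 0.0011639296613499028
press False [ 0.4669 -0.3368  0.0564] dF 3.121719677455321 84.2583
[0.5543 0.257  0.2543] 0.5101319259825798 86.55
```

View pics/e.png

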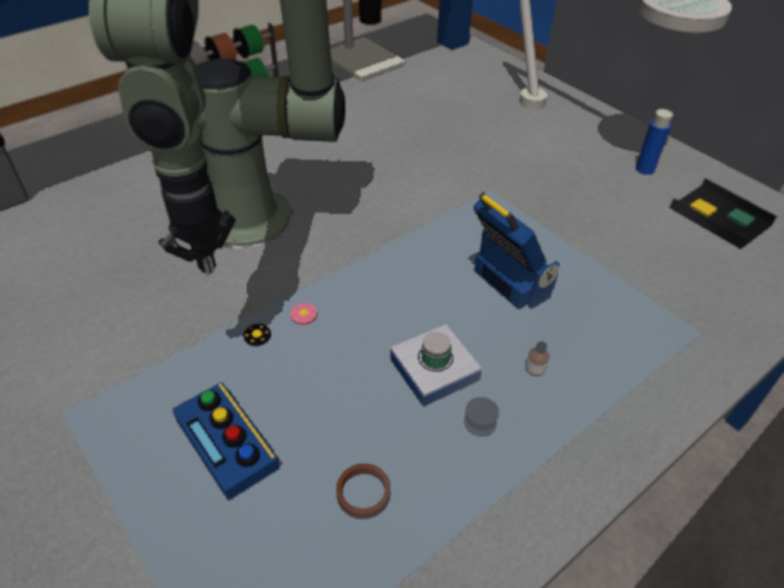

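View pics/et.png

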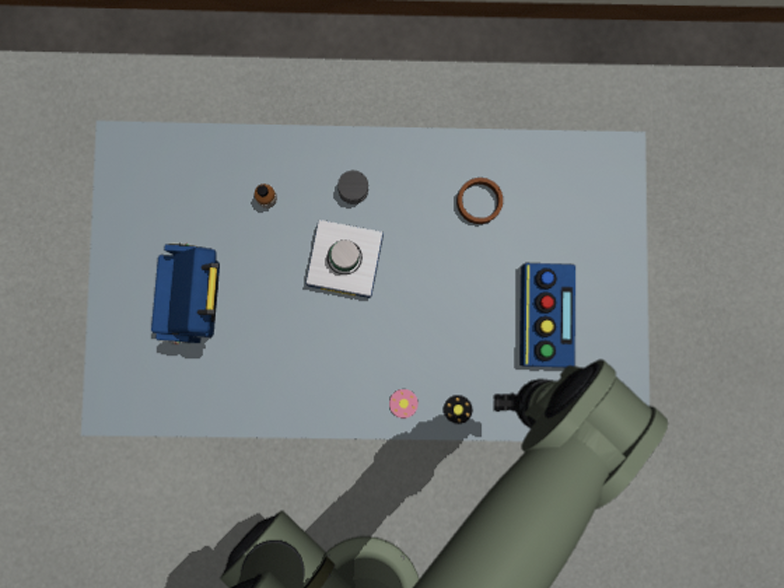

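The sequence is keyed, but the force readings are noisy (3.1–4.3 N). To confirm the press depth without touching a key, I'll check on empty bench where the shut fingertips sit relative to the TCP.

```bash
python3 - <<'E'
from h import *
np.set_printoptions(precision=4,suppress=True)
xy=[.37,-.27]
def avg(n=12):
    v=[]
    for _ in range(n): sleep(.03); s=get_state(); v.append([s["contact_force"][2],s["position"][2]])
    return np.mean(v,0),np.std(v,0)
move_l([*xy,.02],.15); print("free",avg())
for z in (.004,.002,.001,.000,-.001):
    move_l([*xy,z],.02,until_force=15); a=avg(); print(z,a)
    if a[0][0]>8: break
move_l([*xy,.02],.05); print("free",avg()); move_l([.38,-.25,.25],.15)
print(get_state()["clock"])
E
```

```text
free (array([0.0124, 0.0204]), array([0.6186, 0.0002]))
0.004 (array([-0.0671,  0.0041]), array([0.4841, 0.    ]))
0.002 (array([-0.0408,  0.002 ]), array([0.4124, 0.    ]))
0.001 (array([0.2378, 0.001 ]), array([0.2805, 0.    ]))
0.0 (array([1.8679, 0.0001]), array([0.483, 0.   ]))
-0.001 (array([15.2464,  0.    ]), array([0.4102, 0.    ]))
free (array([-0.1559,  0.0198]), array([0.3098, 0.0001]))
95.25
```

Tip contact came at TCP z ≈ 0, so every press (z = 56.4–56.5 mm) went about 5.5 mm down, well past the 4 mm threshold. Handing in.

```bash
python3 - <<'E'
from h import *
snap("scene","fin.png",(240,100,440,310),3)
e0,e1,c=bar(); print(c[0],get_state()["contact_force"],get_state()["clock"])
print(sign_off())
E
```

```text
[0.55430025 0.25699574 0.25427773] [ 0.64121937 -0.0527699   0.21134668] 95.4
the job is handed in; nothing more can be done
None
```

View pics/fin.png

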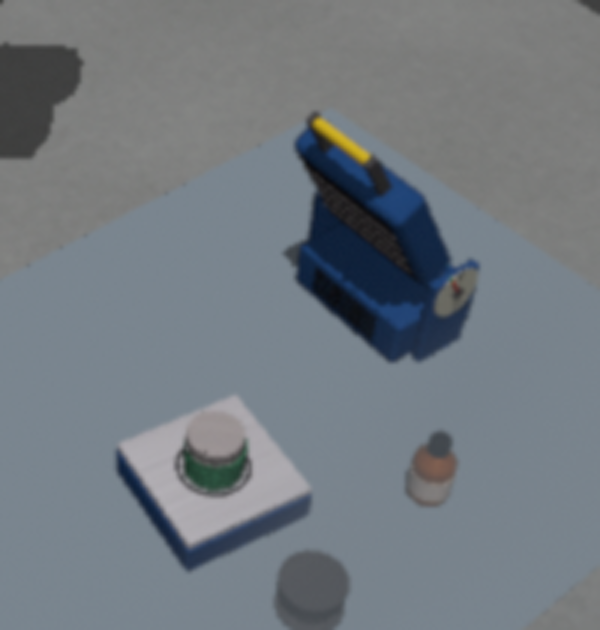

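I carried out every step in the order asked and handed the job in at 95 s of the 210 s allowed. sign_off gave no verdict.

I pressed green with the plate empty, stacked all four green boards and set the weight on top. Then I tilted the hood and keyed yellow, blue, yellow, green. The red key, bottle, spool, tape and the pink and black look-alikes were not touched.

**Stack:** the final picture shows it standing upright inside the ring. The boards measured within about 1 mm of the plate centre. The weight measured about 2 mm off towards −y, which I left.

**Hood:** the pointer sits on the green mark. The bar position gives about 30.7°, and it did not move between releasing it and handing in.

**Keys:** the force readings were noisy, and three of the last four (3.1–4.3 N) came out clearly below the roughly 4.7 N I expected. A touch on empty bench showed the fingertips sit where the robot reports them. Every press therefore went about 5.5 mm down, against the 4 mm needed. I did not observe the key travel directly.

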